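# Bin the spent tea light, then hold the sprung lid just below its balance point

## Robot

A 6-joint arm with a two-finger parallel gripper is mounted at the origin on a cart in front of the work surface, level with it; the furniture and walls round the work are solid. World frame = base frame: x ahead of the robot, y to its left, z up, the work surface at z = 0. Lengths are in mm, angles in rad, forces in N, time in s.
With the tool pointing down it reaches from about 275 to 750 mm from the base axis. Payload 10.2 kg.
Tool frame: the origin (TCP) lies between the finger pads; the fingertips stand 11 mm ahead of it and the grasp point (between the pads) lies 8 mm behind it; z points along the fingers, y is the line along which they close (so a half turn about z gives the same grasp; the last joint's range is limited). The gripper opens to 85 mm and grips with 20 to 120 N. Pads are 22 mm wide; open, the fingers measure 114 mm over their backs; the gripper's body (76 mm by 85 mm) begins 54 mm behind the grasp point. The pads swing forward as they close: fully open they stand 13 mm farther back than shut.
Start: joints at [0.88, 0.313, 1.498, -0, 1.331, -0.223], TCP at [236.748, 468.595, 242.294] pointing down, gripper open.
Joint ranges: [-2.94, 2.94], [-0.97, 2.17], [0.19, 2.56], [-1.23, 4.37], [0.02, 3.11], [-2.88, 2.88]. Speed limits (rad/s): [2.39, 2.39, 3.01, 3.14, 3.14, 3.14].

## Interface

Orientations are given as a unit quaternion [w, x, y, z].
In Python, from rig import sense, eyes, finish_job gives the robot as it stands.
- The arm moves only by the shell command python3 -m jog 'ROWS' [FORCE]. ROWS is JSON, a list of rows, each a list of 7 numbers: the shift along the tool's x, y, z in m, then the turn, a rotation vector about the tool's x, y, z in rad, then the finger opening in m, from 0 to 0.0854. In form: [[dx, dy, dz, rx, ry, rz, gripper], ...]. A call has 1 to 5 rows; each row shifts and turns the commanded pose from where the row before left it, along the tool's axes as they then stand; what a row does not reach is not made up. A row lasts 1/10 s, in which the tool goes at most 50 mm and 8.59 degrees, less where a joint would pass 70% of its speed; a pose out of reach is approached as far as the arm can. A call is refused whole if a number of a shift passes 0.05 or a number of a turn 0.15, either way. A call with a gripper value outside its range is refused whole. The fingers move at their own pace and stop on an object; FORCE is the grip in N (left out, the last holds). Time passes only in rows, so rows that do not move let the fingers close. It gives the time, the measured TCP pose, the force, the opening and the grip force at its end, in the units of the state.
- sense(): the state, without advancing time (a new reading comes with each control period).
- eyes.capture(name): name is "side" or "top"; returns the picture (400x640x3 uint8, red, green, blue); there is no depth.
- eyes.calibration(name): a dict with "fx", "fy", "cx", "cy" (pixels), "cam_to_world" (4x4, takes a point from camera to world coordinates). Camera axes: x right, y down, z forward; pixel columns grow to the right and rows downward; lengths in mm; the calibration is good to about 2 mm. A picture is of the moment at which its call begins. calibration takes no time and is no camera call.
- finish_job(): hands the job in; it is judged then, once.
The state is a dict: "time_s": time; "joints": joint angles; "dq": joint speeds; "tau": joint torques, N m; "eef_pos": TCP position; "ee_rot": TCP orientation; "force": force on the tool from outside, world axes, zero at the start; "wrist_torque": the same for the moment, N m; "grip_width": opening from 0.0 (shut) to 1.0 (fully open); "grip_force": force on a finger pad.
Only numpy, scipy, OpenCV 4.12 (cv2) and the standard library are available. Lean on these libraries where they do the work, as an engineer would, in place of code of your own. Each camera call takes 0.05 s, during which the arm holds its last target. There are 200 camera calls.

## Task

Open the little worktop bin by lifting its sprung lid past its balance point until it stands fully open by itself, let go of it, and put the burnt-out tea light into the bin. Then bring the lid back to just below its balance point (60 degrees up from closed), where it would fall shut if let go, and finish while still holding it there, steady, so that I can drop in one more thing. Leave the salt shaker, the brown cup and the pear where they stand.

Things in the scene. Friction and masses are not known exactly. Their poses are not given: they have to be found in the camera images.
- bin: white open-topped box bin, 150 (x) by 200 (y) by 130 mm high, walls and floor 5 mm, fixed to the worktop. Origin: centre of its underside; z up; its lid is hinged along the +x side, and its front looks to its -x (roughly towards the robot).
- bin_lid (a joint): angle of the bin's lid, rad: 0 shut, level; 1.65 fully open at its stop, just past upright. Front edge swings up and back. Aluminium plate 155x206x8 mm, 0.9 kg, with a nearly constant spring: balances at 1.05 (60 degrees); below it falls shut, above it rises to the stop and stays, damped, about 1 rad/s. About 2 N at the bar opens it from shut, 2.5 N closes it from the stop.
- lid_hinge (a point): point on the hinge axis, fixed on the bin, in its frame at x = +80 mm, y = 0, z = 136 mm; the axis runs along the bin's y.
- lid_bar (a point): middle of the lid's round black grab bar, 10 mm thick, 120 long, parallel to the hinge, 195 mm from its axis in the lid's mid-plane, 136 mm high when shut. Two 8 mm arms, 56 mm either side of the middle, hold it in front of the lid's edge with 35 mm of free space between, open right through, so fingers can pinch it across; it turns between them as the lid swings. Axes turn with the lid.
- tea_light: burnt-out tea light: metal cup 38 mm in diameter, 15 mm high, pale green inside, about 15 g, standing upright on the worktop. Origin: centre of its underside.
- salt_shaker: salt shaker, grey top, 44 mm in diameter, 90 mm high, stands loose on the worktop; leave alone. Origin: centre of its underside.
- espresso_cup: small brown cup with a handle, 67 by 94 by 58 mm high, loose on the worktop; leave alone. Origin: centre of its underside.
- pear: green pear with a leaf, 70 by 64 by 99 mm high, standing loose on the worktop; leave alone. Origin: centre of its underside.
Things that resemble listed ones, but are neither listed nor needed, are in the scene too. Of the things that look like the tea_light, the smaller one is meant.

How it is judged (in metres and radians):
On the way, in this order (a step that is already met when the one before it is completed fails the run):
1. the lid has been raised past its balance point and stands open by itself, not touched by the gripper, the tea light still outside the bin (value of joint bin_lid above 1.5 rad and contact force between the fingers and bin_lid below 0.05 N and distance between tea_light and bin above 0.12 m), for 0.3 s.
2. the tea light lies in the bin, let go, while the lid is still open (x of tea_light in the frame of bin between -0.07 and 0.07 m and y of tea_light in the frame of bin between -0.095 and 0.095 m and z of tea_light in the frame of bin between 0 and 0.07 m and contact force between the fingers and tea_light below 0.05 N and value of joint bin_lid above 1.2 rad), for 0.2 s.
At the end, for the whole second after the job is handed in: The tea light lies inside the bin, released; the lid is held still by the gripper's fingers (touching it with more than 0.05 N, turning slower than 0.05 rad/s) at 0.80 to 1.03 rad, that is 46 to 59 degrees, just below the balance point at 1.05 rad (x of tea_light in the frame of bin between -0.07 and 0.07 m and y of tea_light in the frame of bin between -0.095 and 0.095 m and z of tea_light in the frame of bin between 0 and 0.07 m and contact force between the fingers and tea_light below 0.05 N and value of joint bin_lid between 0.8 and 1.03 rad and velocity of joint bin_lid between -0.05 and 0.05 rad/s and contact force between the fingers and bin_lid above 0.05 N and contact force between bin_lid and tea_light below 0.01 N); the arm keeps its last pose, push and grip.
It fails at once if the salt shaker, the cup or the pear is moved more than 40 mm (distance of any of salt_shaker, espresso_cup, pear from where it was at the start of the episode above 0.04 m).
It fails at once if the salt shaker, the cup or the pear is knocked over (angle between any of salt_shaker, espresso_cup, pear's own z axis and vertical above 0.6 rad).
It also fails if it takes over 69 s, if anything falls off the work surface, if the arm or the gripper's body presses on something with over 40 N, if the wrist force passes 120 N, or if a joint passes its speed limit or range.

## Working session

There is one attempt and no reset: what is moved stays moved. The work goes in short steps, Python scripts to look and compute and a shell command to move; the robot and the scene stay as the last step left them, time stands still between calls to the robot, and variables do not carry over. Pictures are saved under pics/ and viewed, at most 10 in all, crops included, and the job is handed in when it is done.

```bash
ls; mkdir -p pics; python3 - <<'E'
from rig import sense, eyes
import cv2
print(sense())
for n in("top","side"):
    im=eyes.capture(n); cv2.imwrite(f"pics/{n}0.png",im[:,:,::-1]); c=eyes.calibration(n); print(n,c)
E
```

```text
pics
{'time_s': 0.0, 'joints': array([ 8.79553753e-01,  3.13426427e-01,  1.49841560e+00, -2.80528081e-06,
        1.33099003e+00, -2.23397135e-01]), 'dq': array([-3.29352392e-04,  1.54078778e-03, -2.37719815e-03,  6.58237961e-05,
        1.98819685e-03, -2.01800087e-04]), 'tau': array([ 1.52182333e-04, -4.12252772e+01, -2.59751880e+01, -1.68426350e-04,
        3.95067211e-03,  1.95591878e-05]), 'eef_pos': array([236.6134767 , 468.39463354, 241.75521255]), 'ee_rot': array([-2.72403085e-04,  2.31794810e-01,  9.72764505e-01, -5.56620550e-04]), 'force': array([0.13709688, 0.29209419, 0.02655022]), 'wrist_torque': array([-0.00026054,  0.00041939, -0.0576566 ]), 'grip_force': 0.0, 'grip_width': 1.0007967709654206}
top {'fx': 453.45725871621266, 'fy': 453.45725871621266, 'cx': 320.41070555610986, 'cy': 209.5377148242509, 'cam_to_world': array([[-3.01059422e-02, -9.97191817e-01,  6.85719503e-02,
         4.18551734e+02],
       [-9.99546693e-01,  3.00212371e-02, -2.26569364e-03,
         7.25688561e+01],
       [ 2.00716379e-04, -6.86090770e-02, -9.97643601e-01,
         1.42739478e+03],
       [ 0.00000000e+00,  0.00000000e+00,  0.00000000e+00,
         1.00000000e+00]])}
side {'fx': 473.9865354623265, 'fy': 473.9865354623265, 'cx': 311.4762151490712, 'cy': 210.92056132206858, 'cam_to_world': array([[ 7.95995088e-01, -2.25505953e-01,  5.61728480e-01,
        -2.71860584e+02],
       [-6.04857598e-01, -3.31927457e-01,  7.23858722e-01,
        -9.44226268e+02],
       [ 2.32186553e-02, -9.15953726e-01, -4.00611614e-01,
         6.54988257e+02],
       [ 0.00000000e+00,  0.00000000e+00,  0.00000000e+00,
         1.00000000e+00]])}
```

View pics/top0.png

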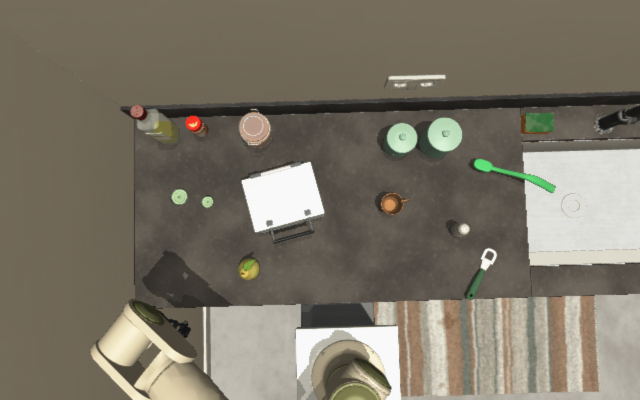

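View pics/side0.png

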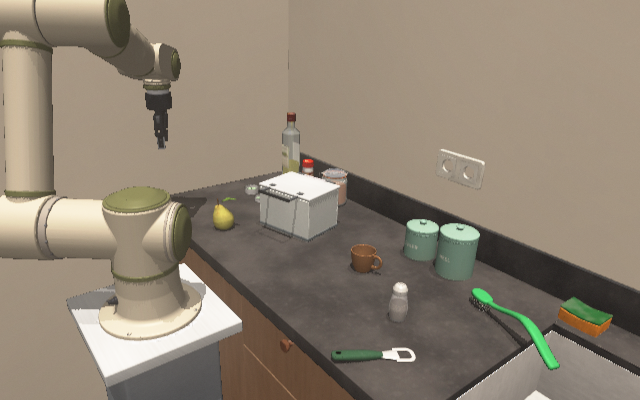

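The top view shows two pale-green discs, at (180,197) and (208,202). The one at (208,202) is smaller, so it's my pick for the tea light. The lid's corners are at about (242,180), (308,163), (324,213) and (255,232), with the bar at about (293,236). The pear is at (249,268), the cup at (391,203) and the shaker at (460,229). Next I'll measure these and check the choice in a close crop.

```bash
cat > h.py <<'E'
import numpy as np, cv2
from rig import sense, eyes
from scipy.spatial.transform import Rotation as R
def ray(n,u,v,z):
    c=eyes.calibration(n);M=c["cam_to_world"]
    d=M[:3,:3]@[(u-c["cx"])/c["fx"],(v-c["cy"])/c["fy"],1];o=M[:3,3]
    return o+d*(z-o[2])/d[2]
def proj(n,p):
    c=eyes.calibration(n);M=c["cam_to_world"];q=M[:3,:3].T@(np.array(p)-M[:3,3])
    return np.array([c["fx"]*q[0]/q[2]+c["cx"],c["fy"]*q[1]/q[2]+c["cy"]])
def rot():
    w,x,y,z=sense()["ee_rot"];return R.from_quat([x,y,z,w])
E
python3 - <<'E'
from h import *
im=cv2.imread("pics/top0.png")
m=np.zeros(im.shape[:2],np.uint8);sub=im[150:245,230:335]
m[150:245,230:335]=(sub.min(2)>190)*255
cs=max(cv2.findContours(m,0,2)[0],key=cv2.contourArea)
r=cv2.minAreaRect(cs);print(r)
P=np.array([ray("top",*p,140) for p in cv2.boxPoints(r)]);print(P.round(0),P.mean(0).round(1))
print([np.linalg.norm(P[i]-P[i-1]).round(1) for i in range(4)])
hsv=cv2.cvtColor(im,cv2.COLOR_BGR2HSV)
g=cv2.inRange(hsv,(35,40,60),(90,255,255));g[:,230:]=0;g[:180]=0;g[220:]=0
n,l,s,c=cv2.connectedComponentsWithStats(g)
for i in range(1,n):
    if s[i,4]>10: print(s[i],c[i],ray("top",*c[i],14).round(1))
for k,p in dict(pear=(249,268),cup=(391,203),salt=(460,229)).items(): print(k,ray("top",*p,50).round(0))
print("bar",ray("top",274,240,136).round(0),ray("top",313,231,136).round(0))
cv2.imwrite("pics/crop1.png",cv2.resize(im[155:285,160:340],(720,520),interpolation=2))
E
```

```text
((282.14642333984375, 195.7182159423828), (55.18026351928711, 71.767578125), 74.57783508300781)
[[602. 296. 140.]
 [652.  97. 140.]
 [498.  60. 140.]
 [449. 257. 140.]] [550.2 177.5 140. ]
[np.float64(158.0), np.float64(205.2), np.float64(158.5), np.float64(203.6)]
[171 188  17  17 210] [179.0047619  196.39047619] [570.3 510.6  14. ]
[201 196  13  12 120] [207.1        201.49166667] [551.6 422.9  14. ]
pear [343. 290.  50.]
cup [ 527. -146.   50.]
salt [ 441. -352.   50.]
bar [425. 204. 136.] [447.  93. 136.]
```

View pics/crop1.png

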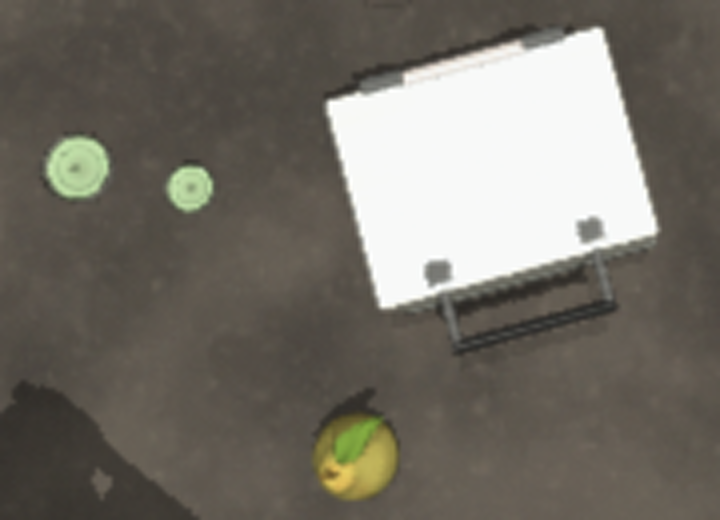

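The crop confirms the smaller disc at top pixel (208,202), which is world (552,423). The lid measures 158x205 mm against a nominal 155x206. The bin's yaw is about 13.9°, the hinge is at (627,196) and the middle of the bar is at (437,149). I'll pinch the bar from above with the tool pointing down and the fingers closing along the bin's x.

```bash
cat >> h.py <<'E'
YAW=np.radians(13.9); n=np.array([np.cos(YAW),np.sin(YAW),0]); HINGE=np.array([627,196,136.])
def bar(t): return HINGE-195*np.cos(t)*n+np.array([0,0,195*np.sin(t)])
def plan(p,yaw,N,tilt=0):
    """equal rows taking the tool to TCP p (mm), pointing down with tool y at yaw (rad)"""
    y=np.array([np.cos(yaw),np.sin(yaw),0]);z=np.array([0,0,-1.]);x=np.cross(y,z)
    T=R.from_matrix(np.c_[x,y,z]);C=rot();r=(C.inv()*T).as_rotvec()/N
    A=sum(R.from_rotvec(r*k).as_matrix() for k in range(N))
    d=np.linalg.solve(A,C.inv().apply(np.array(p)-sense()["eef_pos"]))/1000
    print(N,"rows",d.round(4),r.round(4))
E
python3 - <<'E'
from h import *
b=bar(0);print(b,bar(1.6),bar(.92))
plan([b[0],b[1],240],YAW,10)
E
```

```text
[437.71028609 149.15553172 136.        ] [632.52716922 197.3678361  330.91685259] [512.32447587 167.62067689 291.14231591]
10 rows [-0.0385 -0.006   0.0002] [-0.0001  0.      0.086 ]
```

```bash
for i in 1; do python3 -m jog '[[-0.0385,-0.006,0,0,0,0.086,0.034],[-0.0385,-0.006,0,0,0,0.086,0.034],[-0.0385,-0.006,0,0,0,0.086,0.034],[-0.0385,-0.006,0,0,0,0.086,0.034],[-0.0385,-0.006,0,0,0,0.086,0.034]]' 40; python3 -m jog '[[-0.0385,-0.006,0,0,0,0.086,0.034],[-0.0385,-0.006,0,0,0,0.086,0.034],[-0.0385,-0.006,0,0,0,0.086,0.034],[-0.0385,-0.006,0,0,0,0.086,0.034],[-0.0385,-0.006,0,0,0,0.086,0.034]]'; python3 -m jog '[[0,0,0,0,0,0,0.034],[0,0,0,0,0,0,0.034]]'; done
python3 - <<'E'
from h import *
b=bar(0)
plan([b[0],b[1],240],YAW,1); plan([b[0],b[1],126],YAW,5)
im=eyes.capture("top");im2=eyes.capture("side")
print("bar px",proj("side",b),proj("top",b))
A=cv2.resize(im[170:270,240:350],(440,400));B=cv2.resize(im2[130:250,210:330],(400,400))
cv2.imwrite("pics/c2.png",np.hstack([A,B[:,:350]])[:,:,::-1])
E
```

```text
time_s: 0.6
eef_pos: [373.1, 329.3, 241.9]
ee_rot: [-0.0, 0.436, 0.9, -0.0]
force: [1.2, -0.4, -0.5]
grip_width: 0.403
grip_force: 0.0
time_s: 1.1
eef_pos: [438.1, 147.2, 242.0]
ee_rot: [-0.0, 0.618, 0.786, -0.0]
force: [0.7, 0.1, 0.2]
grip_width: 0.397
grip_force: 0.0
time_s: 1.3
eef_pos: [437.9, 148.4, 242.1]
ee_rot: [-0.0, 0.617, 0.787, -0.0]
force: [-0.5, 0.3, 0.5]
grip_width: 0.4
grip_force: 0.0
1 rows [ 0.0008 -0.      0.0021] [-0.0004 -0.0003 -0.0006]
5 rows [0.0002 0.     0.0232] [-0.0001 -0.0001 -0.0001]
bar px [274.66284234 194.79272108] [293.19678857 234.78514857]
```

View pics/c2.png

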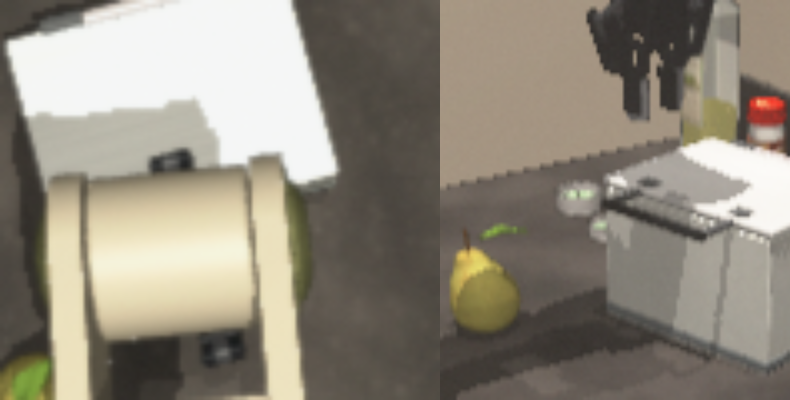

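In the right half, the bar's middle is at side pixel (274.8,194.8). My model projects it to (274.7,194.8), so the bar position is right and I can descend and pinch it.

```bash
python3 -m jog '[[0.0002,0,0.023,0,0,0,0.034],[0.0002,0,0.023,0,0,0,0.034],[0.0002,0,0.023,0,0,0,0.034],[0.0002,0,0.023,0,0,0,0.034],[0,0,0.023,0,0,0,0.034]]'; python3 -m jog '[[0,0,0,0,0,0,0.034],[0,0,0,0,0,0,0],[0,0,0,0,0,0,0],[0,0,0,0,0,0,0],[0,0,0,0,0,0,0]]' 40
python3 - <<'E'
from h import *
s=sense();print(s["eef_pos"],s["force"],s["grip_width"]*85.4)
t0=0
for t in np.arange(.1,1.61,.1):
    d=bar(t)-bar(t-.1);print(t.round(2),"y %.4f z %.4f"%(d@n/1000,-d[2]/1000))
E
```

```text
time_s: 1.9
eef_pos: [437.3, 150.7, 126.4]
ee_rot: [-0.0, 0.615, 0.788, 0.0]
force: [-0.1, 0.2, 0.6]
grip_width: 0.399
grip_force: 0.0
time_s: 2.4
eef_pos: [434.8, 149.4, 127.6]
ee_rot: [-0.003, 0.616, 0.788, -0.003]
force: [-15.3, -4.8, 4.6]
grip_width: 0.098
grip_force: 39.0
[434.76289731 149.43876041 127.58551651] [-15.30017123  -4.80992767   4.57466912] 8.343303220267495
0.1 y 0.0010 z -0.0195
0.2 y 0.0029 z -0.0193
0.3 y 0.0048 z -0.0189
0.4 y 0.0067 z -0.0183
0.5 y 0.0085 z -0.0176
0.6 y 0.0102 z -0.0166
0.7 y 0.0118 z -0.0155
0.8 y 0.0133 z -0.0143
0.9 y 0.0146 z -0.0129
1.0 y 0.0159 z -0.0113
1.1 y 0.0169 z -0.0097
1.2 y 0.0178 z -0.0080
1.3 y 0.0185 z -0.0061
1.4 y 0.0190 z -0.0043
1.5 y 0.0193 z -0.0023
1.6 y 0.0195 z -0.0004
```

```bash
python3 -m jog '[[0,-0.0025,0,0,0,0,0],[0,0.0005,-0.0098,0,0,0,0],[0,0.0005,-0.0098,0,0,0,0],[0,0.0014,-0.0096,0,0,0,0],[0,0.0015,-0.0096,0,0,0,0]]'; python3 -m jog '[[0,0.0024,-0.0095,0,0,0,0],[0,0.0024,-0.0095,0,0,0,0],[0,0.0033,-0.0092,0,0,0,0],[0,0.0034,-0.0091,0,0,0,0],[0,0,0,0,0,0,0]]'
python3 - <<'E'
from h import *
s=sense();p=s["eef_pos"]+[0,0,8]-HINGE;print(p,np.hypot(p@n,p[2]),np.arctan2(p[2],-p@n),s["force"],s["grip_width"]*85.4, s["wrist_torque"])
E
```

```text
time_s: 2.9
eef_pos: [438.3, 150.2, 167.2]
ee_rot: [-0.001, 0.616, 0.788, -0.0]
force: [-5.6, 2.6, -3.3]
grip_width: 0.103
grip_force: 38.9
time_s: 3.4
eef_pos: [449.5, 152.9, 205.5]
ee_rot: [-0.001, 0.616, 0.788, -0.0]
force: [-10.9, 0.5, 3.0]
grip_width: 0.102
grip_force: 39.3
[-177.5219605   -43.09812602   77.4500967 ] 198.41712829910665 0.40100061254723324 [-10.90360127   0.54202717   2.95759667] 8.718820526227727 [ 0.02615686  1.87329941 -0.03833701]
```

```bash
python3 -m jog '[[0,0.003,-0.0088,0,0,0,0],[0,0.0037,-0.0088,0,0,0,0],[0,0.005,-0.0083,0,0,0,0],[0,0.0052,-0.0083,0,0,0,0],[0,0.0058,-0.0078,0,0,0,0]]'; python3 -m jog '[[0,0.006,-0.0077,0,0,0,0],[0,0.0066,-0.0072,0,0,0,0],[0,0.0067,-0.0071,0,0,0,0],[0,0.0073,-0.0065,0,0,0,0],[0,0.0073,-0.0064,0,0,0,0]]'; python3 -m jog '[[0,0.0079,-0.0057,0,0,0,0],[0,0.008,-0.0056,0,0,0,0],[0,0.0084,-0.0049,0,0,0,0],[0,0.0085,-0.0048,0,0,0,0],[0,0.0089,-0.004,0,0,0,0]]'
python3 - <<'E'
from h import *
s=sense();p=s["eef_pos"]+[0,0,8]-HINGE;print(p,np.hypot(p@n,p[2]),np.arctan2(p[2],-p@n),s["force"],s["grip_width"]*85.4, s["joints"])
E
```

```text
time_s: 3.9
eef_pos: [471.7, 158.3, 247.0]
ee_rot: [-0.001, 0.616, 0.788, -0.001]
force: [-9.9, 2.5, 3.1]
grip_width: 0.096
grip_force: 39.1
time_s: 4.4
eef_pos: [504.5, 166.3, 283.4]
ee_rot: [0.0, 0.616, 0.788, -0.0]
force: [-13.0, 0.4, 10.0]
grip_width: 0.099
grip_force: 39.1
time_s: 4.9
eef_pos: [546.0, 176.5, 308.9]
ee_rot: [0.001, 0.616, 0.788, 0.001]
force: [-6.7, 0.7, 10.6]
grip_width: 0.099
grip_force: 41.5
[-80.99102311 -19.53958503 180.90487622] 199.16745820161694 1.1392149703671592 [-6.69849472  0.74282583 10.63460603] 8.444871932968502 [ 1.08609028e-01  3.86348368e-01  1.22389538e+00 -2.63470533e-04
  1.52772470e+00 -1.34611806e-01]
```

```bash
python3 -m jog '[[0,0.009,-0.0025,0,0,0,0],[0,0.0092,-0.0022,0,0,0,0],[0,0.0093,-0.0028,0,0,0,0],[0,0.0095,-0.002,0,0,0,0],[0,0.0095,-0.002,0,0,0,0]]'; python3 -m jog '[[0,0.0096,-0.0014,0,0,0,0],[0,0.0097,-0.001,0,0,0,0],[0,0.0097,-0.0005,0,0,0,0],[0,0.0097,-0.0002,0,0,0,0],[0,0,0,0,0,0,0]]'
python3 - <<'E'
from h import *
s=sense();p=s["eef_pos"]+[0,0,8]-HINGE;print(p,np.hypot(p@n,p[2]),np.arctan2(p[2],-p@n),s["force"],s["grip_width"]*85.4)
E
```

```text
time_s: 5.4
eef_pos: [591.8, 187.7, 322.2]
ee_rot: [0.003, 0.616, 0.788, 0.003]
force: [-4.0, 1.2, 15.4]
grip_width: 0.093
grip_force: 43.1
time_s: 5.9
eef_pos: [630.3, 197.0, 323.7]
ee_rot: [0.003, 0.616, 0.788, 0.003]
force: [2.1, 2.2, 8.2]
grip_width: 0.099
grip_force: 43.7
[  3.26067119   1.03900094 195.67308033] 195.70287457486003 1.5882460333399968 [2.12911098 2.19748371 8.22395511] 8.491525846385343
```

```bash
python3 -m jog '[[0,0,0,0,0,0,0.06],[0,0,0,0,0,0,0.06],[0,0.004,0,0,0,0,0.06],[0,0.004,0,0,0,0,0.06],[0,0,-0.02,0,0,0,0.06]]'; python3 -m jog '[[0,0,-0.025,0,0,0,0.06],[0,0,-0.025,0,0,0,0.06],[0,0,-0.02,0,0,0,0.06],[0,0,0,0,0,0,0.06]]'
python3 - <<'E'
from h import *
s=sense();print(s["force"],s["joints"])
im=eyes.capture("top");im2=eyes.capture("side");b=bar(1.65);print("bar px",proj("top",b),proj("side",b))
cv2.imwrite("pics/c3.png",np.hstack([cv2.resize(im[140:300,160:360],(420,336)),cv2.resize(im2[80:250,190:370],(356,336))])[:,:,::-1])
plan([552,423,420],YAW,10)
E
```

```text
time_s: 6.4
eef_pos: [636.2, 198.6, 337.2]
ee_rot: [-0.002, 0.616, 0.788, -0.002]
force: [0.4, 0.1, -0.3]
grip_width: 0.699
grip_force: 0.0
time_s: 6.8
eef_pos: [636.6, 198.7, 412.4]
ee_rot: [0.002, 0.616, 0.788, 0.002]
force: [1.0, 0.7, 0.0]
grip_width: 0.708
grip_force: 0.0
[1.04124881 0.65911562 0.00402363] [ 1.27253339e-01  6.67363809e-01  5.24886741e-01 -1.23041164e-04
  1.94434699e+00 -1.15603708e-01]
bar px [265.63123655 150.79785179] [320.48198872 117.99878205]
10 rows [ 0.0238 -0.0028 -0.0011] [-0.0001 -0.      0.    ]
```

View pics/c3.png

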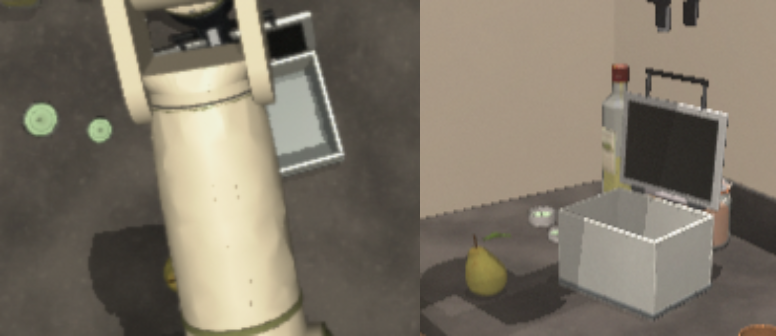

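The lid stands open by itself: the bar is at side pixel (320,118), which fits 1.65 rad. The bin is empty and the tea light hasn't moved, so I'll go for it now.

```bash
python3 -m jog '[[0.024,-0.003,0,0,0,0,0.06],[0.024,-0.003,0,0,0,0,0.06],[0.024,-0.003,0,0,0,0,0.06],[0.024,-0.003,0,0,0,0,0.06],[0.024,-0.003,0,0,0,0,0.06]]'; python3 -m jog '[[0.024,-0.003,0.02,0,0,0,0.06],[0.024,-0.003,0.04,0,0,0,0.06],[0.024,-0.003,0.04,0,0,0,0.06],[0.024,-0.003,0.04,0,0,0,0.06],[0.022,-0.001,0.04,0,0,0,0.06]]';  python3 -m jog '[[0,0,0.04,0,0,0,0.06],[0,0,0.04,0,0,0,0.06],[0,0,0.04,0,0,0,0.06],[0,0,0,0,0,0,0.06],[0,0,0,0,0,0,0.06]]'
python3 - <<'E'
from h import *
s=sense();print(s["force"],s["joints"])
plan([552,423,14],YAW,5)
im2=eyes.capture("side");im=eyes.capture("top");print(proj("side",[552,423,8]))
cv2.imwrite("pics/c4.png",np.hstack([cv2.resize(im[140:260,150:290],(392,336)),cv2.resize(im2[120:250,180:330],(388,336))])[:,:,::-1])
E
```

```text
time_s: 7.4
eef_pos: [592.2, 312.4, 408.2]
ee_rot: [-0.001, 0.616, 0.788, -0.001]
force: [0.1, -0.2, 0.3]
grip_width: 0.7
grip_force: 0.0
time_s: 7.9
eef_pos: [550.2, 423.6, 226.8]
ee_rot: [-0.001, 0.616, 0.788, -0.001]
force: [0.6, 0.1, 0.2]
grip_width: 0.707
grip_force: 0.0
time_s: 8.4
eef_pos: [551.5, 422.8, 110.1]
ee_rot: [-0.0, 0.616, 0.788, -0.0]
force: [0.7, 1.0, 0.8]
grip_width: 0.706
grip_force: 0.0
[0.70131884 0.96815991 0.76452035] [ 4.85926173e-01  8.03274095e-01  1.05912205e+00 -9.66119221e-06
  1.28014651e+00  2.43015623e-01]
5 rows [0.     0.0001 0.0192] [-0.0002  0.      0.0001]
[259.91138581 197.90709634]
```

View pics/c4.png

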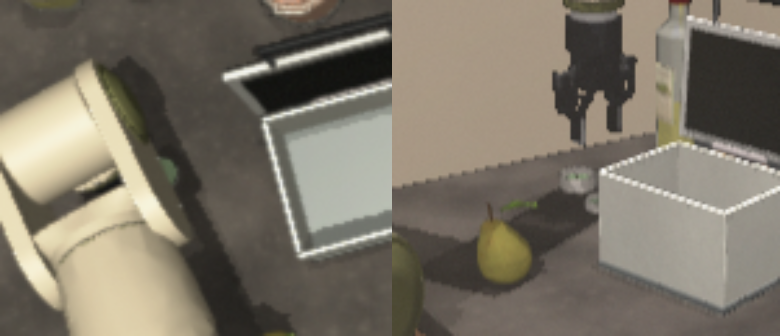

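In the side view the tea light is at about (258,199), partly hidden by the bin, and the model puts it at (260,198). The open fingers are above it, so I'll descend and grip.

```bash
python3 -m jog '[[0,0,0.02,0,0,0,0.06],[0,0,0.02,0,0,0,0.06],[0,0,0.02,0,0,0,0.06],[0,0,0.02,0,0,0,0.06],[0,0,0.016,0,0,0,0.055]]' 30; python3 -m jog '[[0,0,0,0,0,0,0.055],[0,0,0,0,0,0,0.03],[0,0,0,0,0,0,0.03],[0,0,0,0,0,0,0.03],[0,0,0,0,0,0,0.03]]'
```

```text
time_s: 9.0
eef_pos: [552.4, 423.3, 14.9]
ee_rot: [0.001, 0.616, 0.788, 0.001]
force: [-0.4, -0.4, 0.3]
grip_width: 0.644
grip_force: 0.0
time_s: 9.5
eef_pos: [552.5, 423.4, 15.7]
ee_rot: [0.001, 0.616, 0.788, 0.001]
force: [-1.4, -0.5, 6.2]
grip_width: 0.421
grip_force: 30.5
```

Gripped: the opening is 36 mm and the grip force 30 N. I'll lift it and carry it over the bin.

```bash
python3 -m jog '[[0,0,-0.02,0,0,0,0.03],[0,0,-0.04,0,0,0,0.03],[0,0,-0.045,0,0,0,0.03],[0,0,-0.045,0,0,0,0.03],[0,0,-0.045,0,0,0,0.03]]'; python3 -m jog '[[0,0,-0.03,0,0,0,0.03],[0,0,0,0,0,0,0.03]]'
python3 - <<'E'
from h import *
plan([535,173,236],YAW,8); plan([535,173,85],YAW,8)
E
```

```text
time_s: 10.0
eef_pos: [551.4, 422.8, 211.2]
ee_rot: [0.0, 0.616, 0.788, 0.0]
force: [-0.5, 0.6, 0.3]
grip_width: 0.422
grip_force: 30.2
time_s: 10.2
eef_pos: [552.7, 423.6, 244.8]
ee_rot: [0.002, 0.616, 0.788, 0.004]
force: [0.4, 0.0, -0.2]
grip_width: 0.423
grip_force: 30.2
8 rows [-0.0299 -0.0097  0.001 ] [ 0.0011 -0.0003  0.0001]
8 rows [-0.0299 -0.0098  0.0199] [ 0.0011 -0.0003  0.0001]
```

```bash
python3 -m jog '[[-0.03,-0.0098,0,0,0,0,0.03],[-0.03,-0.0098,0,0,0,0,0.03],[-0.03,-0.0098,0,0,0,0,0.03],[-0.03,-0.0098,0,0,0,0,0.03],[-0.03,-0.0098,0,0,0,0,0.03]]'; python3 -m jog '[[-0.03,-0.0098,0,0,0,0,0.03],[-0.03,-0.0098,0,0,0,0,0.03],[-0.03,-0.0098,0,0,0,0,0.03],[0,0,0.02,0,0,0,0.03],[0,0,0.035,0,0,0,0.03]]'; python3 -m jog '[[0,0,0.035,0,0,0,0.03],[0,0,0.035,0,0,0,0.03],[0,0,0.03,0,0,0,0.03],[0,0,0,0,0,0,0.03],[0,0,0,0,0,0,0.03]]'
```

```text
time_s: 10.7
eef_pos: [539.6, 264.2, 238.1]
ee_rot: [-0.0, 0.616, 0.788, -0.001]
force: [-0.2, -0.2, 0.7]
grip_width: 0.423
grip_force: 30.2
time_s: 11.2
eef_pos: [534.0, 170.3, 184.6]
ee_rot: [0.001, 0.617, 0.787, 0.001]
force: [-0.1, 0.6, -1.1]
grip_width: 0.42
grip_force: 30.2
time_s: 11.7
eef_pos: [532.8, 171.1, 83.3]
ee_rot: [-0.001, 0.616, 0.788, -0.001]
force: [-0.2, -0.3, -0.5]
grip_width: 0.42
grip_force: 39.6
```

```bash
python3 -m jog '[[0,0,0,0,0,0,0.055],[0,0,0,0,0,0,0.055],[0,0,0,0,0,0,0.055],[0,0,-0.03,0,0,0,0.055],[0,0,-0.045,0,0,0,0.055]]'; python3 -m jog '[[0,0,-0.045,0,0,0,0.055],[0,0,-0.045,0,0,0,0.055],[0,0,-0.045,0,0,0,0.055],[0,0,-0.045,0,0,0,0.055],[0,0,-0.045,0,0,0,0.055]]'; python3 -m jog '[[0,0,-0.03,0,0,0,0.055],[0,0,0,0,0,0,0.055]]'
python3 - <<'E'
from h import *
b=bar(1.65);print(b)
plan([b[0],b[1],414],YAW,5);plan([435,148,414],YAW,5)
im2=eyes.capture("side");im=eyes.capture("top")
cv2.imwrite("pics/c5.png",np.hstack([cv2.resize(im[140:260,220:340],(336,336)),cv2.resize(im2[60:250,190:380],(420,420))[:336]])[:,:,::-1])
E
```

```text
time_s: 12.2
eef_pos: [532.4, 171.0, 159.0]
ee_rot: [-0.001, 0.616, 0.788, -0.001]
force: [0.4, 0.1, 0.9]
grip_width: 0.642
grip_force: 0.0
time_s: 12.7
eef_pos: [532.5, 171.1, 387.1]
ee_rot: [0.001, 0.616, 0.788, 0.001]
force: [0.1, -0.1, -0.6]
grip_width: 0.644
grip_force: 0.0
time_s: 12.9
eef_pos: [533.3, 171.2, 419.3]
ee_rot: [0.003, 0.616, 0.788, 0.003]
force: [-0.3, -0.3, 0.3]
grip_width: 0.64
grip_force: 0.0
[641.97677041 199.70637597 330.38868055]
5 rows [0.0003 0.0225 0.0012] [0.0019 0.0003 0.0001]
5 rows [ 0.0002 -0.0202  0.0009] [0.0019 0.0003 0.0001]
```

View pics/c5.png

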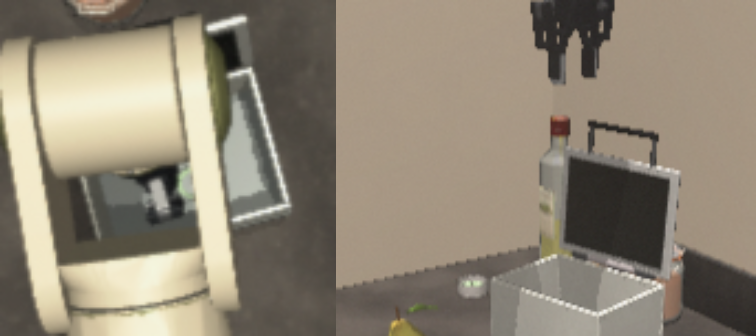

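The tea light is in the bin at top crop (185,180), which is full pixel (286,204). The lid still stands open. Next I'll regrip the bar from above.

```bash
python3 -m jog '[[0,0.0225,0,0,0,0,0.05],[0,0.0225,0,0,0,0,0.05],[0,0.0225,0,0,0,0,0.05],[0,0.0225,0,0,0,0,0.05],[0,0.0225,0,0,0,0,0.05]]'; python3 -m jog '[[0,0,0.02,0,0,0,0.05],[0,0,0.025,0,0,0,0.05],[0,0,0.025,0,0,0,0.05],[0,0,0.015,0,0,0,0.05],[0,0,0.01,0,0,0,0.05]]';python3 -m jog '[[0,0,0,0,0,0,0.0],[0,0,0,0,0,0,0],[0,0,0,0,0,0,0],[0,0,0,0,0,0,0]]' 40
python3 - <<'E'
from h import *
s=sense();p=s["eef_pos"]+[0,0,8]-HINGE;print(p,np.hypot(p@n,p[2]),np.arctan2(p[2],-p@n),s["force"],s["grip_width"]*85.4)
E
```

```text
time_s: 13.5
eef_pos: [643.0, 198.4, 412.6]
ee_rot: [-0.001, 0.616, 0.788, -0.001]
force: [0.3, 0.4, 0.6]
grip_width: 0.584
grip_force: 0.0
time_s: 14.0
eef_pos: [641.9, 198.1, 316.4]
ee_rot: [-0.001, 0.616, 0.788, -0.001]
force: [0.5, 0.3, -0.6]
grip_width: 0.581
grip_force: 0.0
time_s: 14.4
eef_pos: [641.2, 197.9, 319.8]
ee_rot: [-0.001, 0.616, 0.788, -0.002]
force: [-11.6, -3.2, 1.2]
grip_width: 0.098
grip_force: 38.9
[ 14.22433956   1.88586769 191.78205678] 192.31154108830737 1.6450193372901052 [-11.64538638  -3.23975251   1.22632927] 8.403550931948214
```

```bash
python3 -m jog '[[0,-0.0097,-0.0005,0,0,0,0],[0,-0.0097,0,0,0,0,0],[0,-0.0097,0.0005,0,0,0,0],[0,-0.0097,0.001,0,0,0,0],[0,-0.0096,0.0015,0,0,0,0]]'; python3 -m jog '[[0,-0.0096,0.0019,0,0,0,0],[0,-0.0094,0.0024,0,0,0,0],[0,-0.0093,0.0029,0,0,0,0],[0,-0.0092,0.0034,0,0,0,0],[0,-0.009,0.0038,0,0,0,0]]';python3 -m jog '[[0,-0.0088,0.0042,0,0,0,0],[0,-0.0085,0.0047,0,0,0,0],[0,-0.0083,0.0051,0,0,0,0],[0,-0.008,0.0055,0,0,0,0],[0,-0.0039,0.0029,0,0,0,0]]'
python3 -m jog '[[0,0,0,0,0,0,0],[0,0,0,0,0,0,0],[0,0,0,0,0,0,0],[0,0,0,0,0,0,0],[0,0,0,0,0,0,0]]'
python3 - <<'E'
from h import *
s=sense();p=s["eef_pos"]+[0,0,8]-HINGE;print(p,np.hypot(p@n,p[2]),np.arctan2(p[2],-p@n),s["force"],s["grip_width"]*85.4)
im2=eyes.capture("side");im=eyes.capture("top")
for t in(.8,.92,1.03):print(t,proj("side",bar(t)))
cv2.imwrite("pics/c6.png",np.hstack([cv2.resize(im[140:260,220:340],(336,336)),cv2.resize(im2[90:250,190:350],(440,440))[:336]])[:,:,::-1])
E
```

```text
time_s: 14.9
eef_pos: [596.0, 186.8, 318.5]
ee_rot: [0.002, 0.616, 0.788, 0.002]
force: [2.6, 2.0, 5.3]
grip_width: 0.099
grip_force: 41.0
time_s: 15.4
eef_pos: [550.8, 175.7, 304.0]
ee_rot: [0.002, 0.616, 0.788, 0.002]
force: [-0.4, 1.8, 5.2]
grip_width: 0.103
grip_force: 42.5
time_s: 15.9
eef_pos: [513.7, 166.7, 281.5]
ee_rot: [0.001, 0.616, 0.788, 0.001]
force: [-4.4, 1.8, 7.0]
grip_width: 0.101
grip_force: 43.6
time_s: 16.4
eef_pos: [514.1, 166.8, 281.7]
ee_rot: [0.001, 0.616, 0.788, 0.001]
force: [-5.1, 0.2, 7.4]
grip_width: 0.095
grip_force: 43.5
[-112.90133627  -29.21530023  153.73011563] 192.9550777604024 0.9218392658179498 [-5.06249711  0.15536504  7.36676308] 8.150434612830749
0.8 [288.11905915 144.72197256]
0.92 [292.13975792 138.47230218]
1.03 [296.11603018 133.35463648]
```

View pics/c6.png

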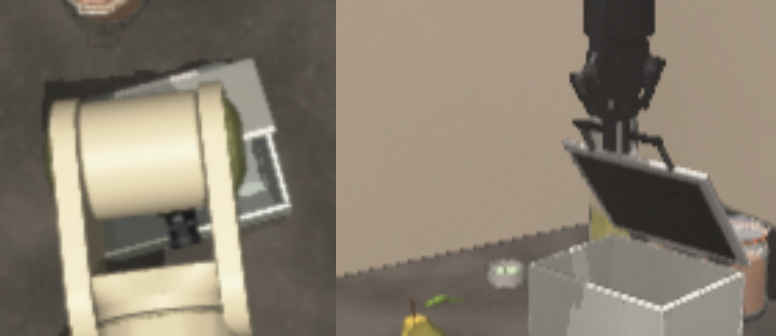

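The gripper holds the lid still. The bar's middle is at side pixel (293,137), so the lid is at about 0.93 rad, and the wrist pose gives 0.92. I'm handing it in.

```bash
python3 -c "
from rig import finish_job; print(finish_job())"
```

```text
the job is handed in; nothing more can be done
None
```

I handed the job in at about 16.5 s with the tea light let go in the bin and the gripper holding the lid steady at about 0.92 rad (53°); the salt shaker, brown cup and pear were not touched, and no verdict came back.

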